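Refit the dust tray and switch the filter unit on

ROBOT

A 6-joint arm with a two-finger parallel gripper is mounted at the origin on a cart in front of the work surface, level with it; the furniture and walls round the work are solid. World frame = base frame: x ahead of the robot, y to its left, z up, the work surface at z = 0. Lengths are in m, angles in rad, forces in N, time in s.
With the tool pointing down it reaches from about 0.35 to 0.975 m from the base axis. Payload 4.9 kg.
Tool frame: the origin (TCP) lies midway between the tips of the shut fingers; the grasp point (between the pads) lies 19 mm behind it; z points along the fingers, y is the line along which they close (so a half turn about z gives the same grasp; the last joint's range is limited). The gripper opens to 85 mm and grips with 20 to 120 N. Pads are 22 mm wide; open, the fingers measure 114 mm over their backs; the gripper's body (76 mm by 85 mm) begins 54 mm behind the grasp point. The pads swing forward as they close: fully open they stand 13 mm farther back than shut.
Start: joints at [-1.363, 0.053, 1.613, -0, 1.476, -0.119], TCP at [0.201, -0.592, 0.231] pointing down, gripper open.
Joint ranges: [-3.01, 3.01], [-1.01, 2.22], [0.06, 2.58], [-1.02, 4.17], [0.09, 2.62], [-3.14, 3.14]. Speed limits (rad/s): [2.57, 2.57, 3.14, 3.14, 3.14, 3.14].

INTERFACE

Orientations are given as a rotation vector (axis times angle).
In Python, from station import ctrl, optics, job gives the robot as it stands.
- The arm moves only by the shell command python3 -m jog 'ROWS' [OPENING] [FORCE]. ROWS is JSON, a list of rows, each a list of 2 entries, a list of its own where there are three numbers: the shift along the tool's x, y, z in m, then the turn, a rotation vector about the tool's x, y, z in rad. A call has 1 to 5 rows; each row is the pose to reach, as a shift and turn from the pose commanded when the call began, along the tool's axes at that moment; what a row does not reach only later rows make up. A row lasts 1/10 s, in which the tool goes at most 50 mm and 8.59 degrees, less where a joint would pass 70% of its speed; a pose out of reach is approached as far as the arm can. A call with a gripper value outside its range is refused whole. OPENING is the opening, from 0 (shut) to 1 (fully open), set as the call begins (- or left out, the last holds). The fingers move at their own pace and stop on an object; FORCE is the grip in N (left out, the last holds). Time passes only in rows, so rows that repeat a pose let the fingers close. It gives the time, the measured TCP pose, the force, the opening and the grip force at its end, in the units of the state.
- ctrl.get_obs(): the state, without advancing time (a new reading comes with each control period).
- optics.get_image(name): name is "scene" or "side" or "wrist"; returns a dict with "image" (400x640x3 uint8, blue, green, red), "fx", "fy", "cx", "cy" (pixels), "rvec" (rotation vector, rad) and "tvec" (3), from world to camera coordinates, as OpenCV has them; the wrist camera has in their place "mount" (4x4, takes a point from camera to tool coordinates, whose origin is the TCP and whose axes are the flange's). Camera axes: x right, y down, z forward; pixel columns grow to the right and rows downward; lengths in m; the calibration is good to about 2 mm. A picture is of the moment at which its call begins: read the wrist's pose just before it. There is no depth.
- job.finish_job(): hands the job in; it is judged then, once.
The state is a dict: "t": time; "q": joint angles; "dq": joint speeds; "effort": joint torques, N m; "tool_pos": TCP position; "tool_rot": TCP orientation; "contact_force": force on the tool from outside, world axes, zero at the start; "wrist_torque": the same for the moment, N m; "opening": finger opening in m; "grip_force": force on a finger pad.
Only numpy, scipy, OpenCV 4.12 (cv2) and the standard library are available. Lean on these libraries where they do the work, as an engineer would, in place of code of your own. Each camera call takes 0.05 s, during which the arm holds its last target. There are 200 camera calls.

TASK

Slide the loose dust tray into the bay under the grey filter unit until it is fully home, with its green front shut against the unit, and let it stay there. Only then throw the unit's red-balled switch lever right over to on, away from the tray front. Leave the sanding block, the blue cutter and the bit block where they are.

Things in the scene. Friction and masses are not known exactly. Their poses are not given: they have to be found in the camera images.
- tray_grip (a point): Black pull fin of the loose dust tray (0.2 kg, on the bench): place to pinch from above, across y, 30 mm above the tray's underside. Upright plate 10 mm thick (y), 41 mm long (x), from 10 to 46 mm above the underside. Axes: x from the fin to the tray's rear (enters the bay first), y left, z up. Tray rear 121 mm ahead of this point, green front's outer face 25 mm ahead.
- tray_mid (a point): Centre of the open aluminium tray, 90 long x 90 wide x 28 mm high, 14 mm above its underside and 76 mm ahead of tray_grip; same axes. The green front panel (6 thick, 110 wide, top 40 mm high) lies 45 to 51 mm on the -x side and stops against the unit's front face.
- filter_unit: Grey filter unit, fixed, 105 deep (x) x 124 wide (y) x 54 mm high; origin at the centre of its underside on the bench, x from front (bay mouth, faces the robot) to rear, y left. Tray home: tray_mid at x -7.5, y 0 mm in this frame. On the roof: black hose spigot (radius 27 mm, top 84 mm high, at x 18, y -28 mm) and the switch.
- bay_mouth (a point): Centre of the bay's opening in the unit's front face, 52.5 mm in front of filter_unit's origin, 19 mm above the bench; axes as filter_unit. Opening 100 wide, 38 mm high, no floor (the tray slides on the bench). From 8 to 43 mm inside, hidden side guides taper it to 93 mm wide, 1.5 mm to spare each side of the tray.
- switch (a joint): Switch lever on the unit's roof, hinged about the unit's y axis at x 26, y 28 mm, 67 mm above the bench. 0 = off (leans 0.45 rad to the front), 0.45 = upright, 0.90 = on (leans to the rear). It is weighted: past upright it falls over to its stop by itself; under 1 N moves it.
- switch_ball (a point): Centre of the red ball, 22 mm across, on the end of the switch lever, 55 mm from the hinge; about 117 mm above the bench at either stop. Moves with the lever.
- sanding_block_mid (a point): Cork sanding block, 64 x 112 x 37 mm, bystander; origin at its centre.
- cutter_blue_mid (a point): Blue round moulding cutter, 84 x 86 x 30 mm, bystander; origin at its centre.
- bit_block_mid (a point): Wooden block with router bits, 60 x 130 x 68 mm, bystander; origin at its centre, 34 mm up.
Not all that is in view belongs to the job. There is more than one size of the filter_unit; the job needs the larger.

How it is judged:
By the outcome, as a careful person would: the job done as asked, in the order asked, and still so for the second after the job is handed in, with the robot touching nothing.
It also fails if it takes over 58 s, if anything falls off the work surface, if the arm or the gripper's body presses on something with over 40 N, if the wrist force passes 120 N, or if a joint passes its speed limit or range.

## Working session

There is one attempt and no reset: what is moved stays moved. The work goes in short steps, Python scripts to look and compute and a shell command to move; the robot and the scene stay as the last step left them, time stands still between calls to the robot, and variables do not carry over. Pictures are saved under pics/ and viewed, at most 10 in all, crops included, and the job is handed in when it is done.

```bash
mkdir -p pics; cat > h.py <<'E'
import numpy as np, cv2
from station import ctrl, optics, job
def save(cam,fn):
    d=optics.get_image(cam); cv2.imwrite('pics/'+fn+'.png',d['image']); np.save('pics/'+fn+'.npy',d,allow_pickle=True); return d
def load(fn): return np.load('pics/'+fn+'.npy',allow_pickle=True).item()
def crop(fn,u0,v0,u1,v1,s,out):
    im=cv2.imread('pics/'+fn+'.png')[v0:v1,u0:u1]; cv2.imwrite('pics/'+out+'.png',cv2.resize(im,None,fx=s,fy=s,interpolation=cv2.INTER_CUBIC))
def ray(d,u,v,pose=None):
    r=np.array([(u-d['cx'])/d['fx'],(v-d['cy'])/d['fy'],1.])
    if 'mount' in d:
        T=np.eye(4);T[:3,:3]=cv2.Rodrigues(np.array(pose[1],float))[0];T[:3,3]=pose[0];M=T@np.array(d['mount']);return M[:3,3],M[:3,:3]@r
    R=cv2.Rodrigues(np.array(d['rvec'],float))[0];return -R.T@np.array(d['tvec']).ravel(),R.T@r
def atz(d,u,v,z,pose=None):
    o,r=ray(d,u,v,pose);return o+r*(z-o[2])/r[2]
def proj(d,p):
    R=cv2.Rodrigues(np.array(d['rvec'],float))[0];c=R@np.array(p)+np.array(d['tvec']).ravel();return d['cx']+d['fx']*c[0]/c[2],d['cy']+d['fy']*c[1]/c[2]
E
python3 - <<'E'
from h import *
a=save('scene','s0')['image'];b=save('side','d0')['image']
c=np.vstack([a,b]);cv2.imwrite('pics/both.png',cv2.resize(c,(480,600)))
o=ctrl.get_obs();print(o['t'],o['tool_pos'],o['tool_rot'],o['opening'])
E
```

```text
0.1 [ 0.20050068 -0.59137112  0.23017322] [-3.09787541e+00 -5.10720618e-01  1.49005439e-04] 0.08519051476149879
```

View pics/s0.png

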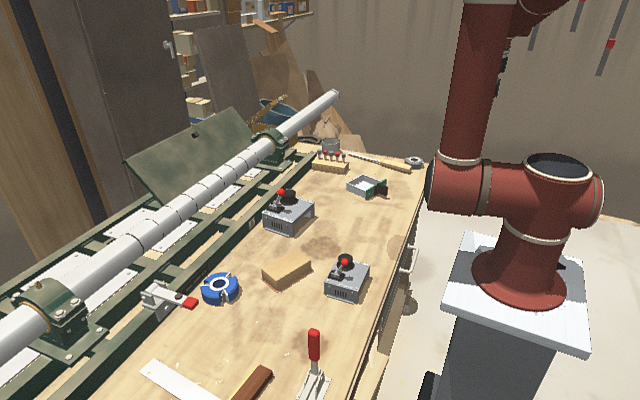

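View pics/d0.png

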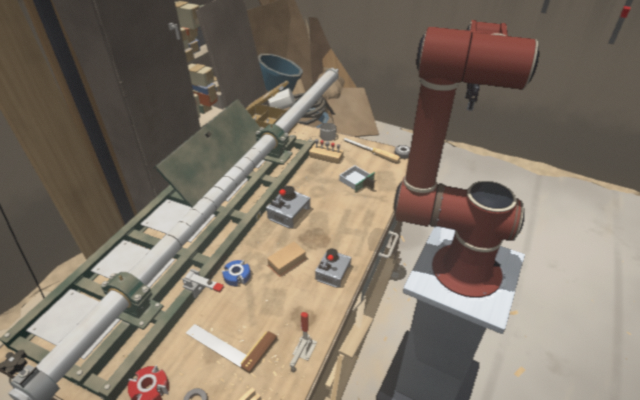

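Scene view: the loose tray is at about (368,187). There are two filter units, at (288,212) and (347,278). The cork block is at (287,270), the blue cutter at (220,288) and the bit block at (330,165). Candidates for the unit are the far one (288,212) and the near one (347,278). I'll compare their sizes in one crop.

```bash
python3 - <<'E'
from h import *
a=cv2.imread('pics/s0.png')
f=lambda u,v,w,h,s:cv2.resize(a[v:v+h,u:u+w],(w*s,h*s),interpolation=cv2.INTER_CUBIC)
# panels each 400x300 : scale 5 => 80x60
P=[f(250,180,80,60,5),f(310,245,80,60,5),f(330,160,80,60,5)]
b=cv2.imread('pics/d0.png');P.append(cv2.resize(b[165:225,250:330],(400,300),interpolation=cv2.INTER_CUBIC))
cv2.imwrite('pics/c1.png',np.vstack([np.hstack(P[:2]),np.hstack(P[2:])]))
E
```

```text
(no output)
```

View pics/c1.png

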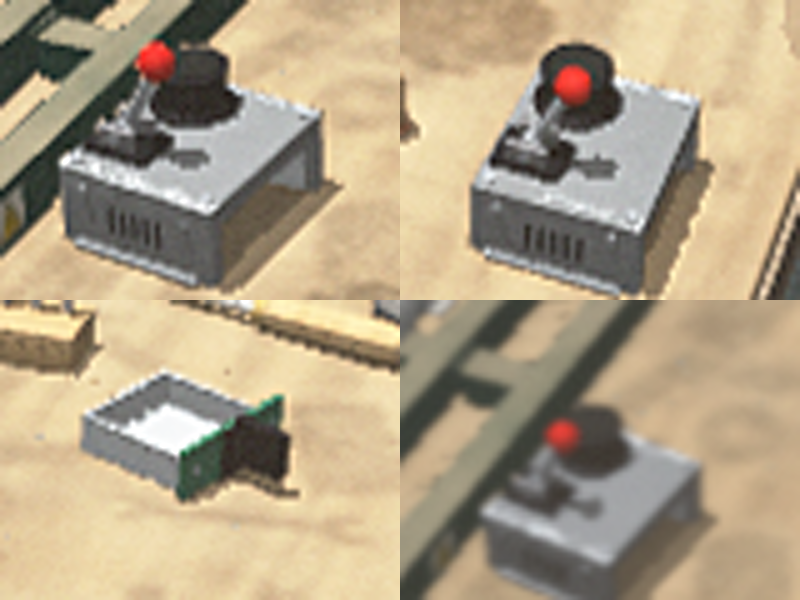

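```bash
python3 - <<'E'
from h import *
d=load('s0')
for n,z,ps in [('far',.054,[(262,210.6),(293,222.6),(314.6,202)]),('near',.054,[(324.4,281.4),(358.4,291.4),(370,264.4)]),('panel',.04,[(366,193),(386.6,179.6)]),('trayrear',.028,[(346.4,182.4),(363,174.6)])]:
    P=[atz(d,*p,z)[:2] for p in ps];print(n,np.round(P,3).tolist(),[round(float(np.linalg.norm(P[i]-P[i+1])),3) for i in range(len(P)-1)],[round(float(np.arctan2(*(P[i]-P[i+1])[::-1])),3) for i in range(len(P)-1)])
for n,z,p in [('cork',.018,(287,270)),('cutter',.015,(220,288)),('bit',.034,(330,165))]: print(n,atz(d,*p,z).round(3))
E
```

```text
far [[0.682, 0.098], [0.571, 0.109], [0.569, -0.012]] [0.111, 0.121] [-0.1, 1.556]
near [[0.39, 0.274], [0.311, 0.268], [0.32, 0.174]] [0.08, 0.094] [0.076, 1.672]
panel [[0.461, -0.154], [0.432, -0.269]] [0.119] [1.326]
trayrear [[0.553, -0.209], [0.525, -0.288]] [0.084] [1.221]
cork [0.507 0.247 0.018]
cutter [0.615 0.367 0.015]
bit [ 0.657 -0.292  0.034]
```

```bash
cat >> h.py <<'E'
from scipy.spatial.transform import Rotation as Ro
def go(p,yaw):
    """shift/turn in tool axes from current measured pose to TCP p, tool down, tool y parallel to world dir yaw+90"""
    o=ctrl.get_obs();R=Ro.from_rotvec(o['tool_rot']);best=None
    for k in (0,np.pi):
        T=Ro.from_euler('z',yaw+k)*Ro.from_euler('x',np.pi)
        t=(R.inv()*T).as_rotvec()
        if best is None or np.linalg.norm(t)<np.linalg.norm(best): best=t
    s=R.inv().apply(np.array(p)-o['tool_pos'])
    print('t',round(o['t'],2),'pos',np.round(o['tool_pos'],4),'q6',round(o['q'][5],2),'shift',np.round(s,4).tolist(),'turn',np.round(best,4).tolist(),'rows',max(np.linalg.norm(s)/.05,np.degrees(np.linalg.norm(best))/8.59).round(1))
    return s,best
E
python3 -c "
from h import *
go([.41,-.2,.23],-.27); d=load('s0'); print(np.round(optics.get_image('wrist')['mount'],3))"
```

```text
t 0.1 pos [ 0.2005 -0.5914  0.2302] q6 -0.12 shift [0.324, -0.3034, 0.0008] turn [-0.0019, 0.0004, 0.5968] rows 8.9
[[-0.001 -0.952 -0.306  0.079]
 [ 1.    -0.001  0.    -0.   ]
 [-0.001 -0.306  0.952 -0.142]
 [ 0.     0.     0.     1.   ]]
```

```bash
R='[[0.324,-0.303,0],[0,0,0.597]]'; python3 -m jog '[[[0.324,-0.303,0],[0,0,0.597]],[[0.324,-0.303,0],[0,0,0.597]],[[0.324,-0.303,0],[0,0,0.597]],[[0.324,-0.303,0],[0,0,0.597]],[[0.324,-0.303,0],[0,0,0.597]]]' 1 && python3 -c "
from h import *
go([.41,-.2,.23],-.27)"
```

```text
t: 0.65
tool_pos: [0.3187, -0.3706, 0.231]
tool_rot: [-3.112, 0.428, -0.0]
contact_force: [0.2, -0.9, -0.0]
opening: 0.0853
grip_force: 0.0
t 0.65 pos [ 0.3187 -0.3706  0.231 ] q6 0.83 shift [0.0418, -0.1889, 0.001] turn [-0.0002, -0.0, -0.0034] rows 3.9
```

```bash
python3 -m jog '[[[0.042,-0.189,0],[0,0,0]],[[0.042,-0.189,0],[0,0,0]],[[0.042,-0.189,0],[0,0,0]],[[0.042,-0.189,0],[0,0,0]],[[0.042,-0.189,0],[0,0,0]]]' && python3 -c "
from h import *
go([.41,-.2,.23],-.27)
o=ctrl.get_obs();np.save('pics/p1.npy',[o['tool_pos'],o['tool_rot']]);save('wrist','w1')"
```

```text
t: 1.15
tool_pos: [0.4107, -0.1975, 0.2311]
tool_rot: [-3.113, 0.412, -0.001]
contact_force: [0.4, -1.3, -0.4]
opening: 0.0855
grip_force: 0.0
t 1.15 pos [ 0.4107 -0.1975  0.2311] q6 1.22 shift [0.0, 0.0026, 0.0011] turn [-0.0015, -0.0002, 0.0069] rows 0.1
```

View pics/w1.png

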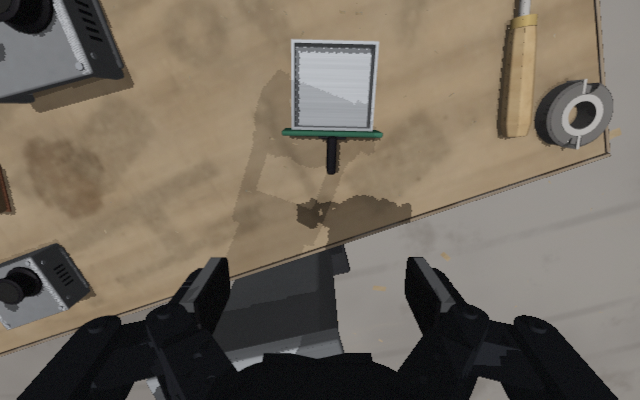

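The tray is in full view in the wrist image. Its rear corners are at (291,40) and (379,41), the green front ends at (283,132) and (382,135), and the fin tip is at (332,174). The larger unit is at the upper left.

```bash
python3 - <<'E'
from h import *
d=load('w1');p=np.load('pics/p1.npy')
A=lambda u,v,z:atz(d,u,v,z,p)[:2]
rl,rr=A(291,40,.028),A(379,41,.028)
pl,pr=A(283,131,.04),A(382,134,.04)
tip=A(332,174,.046);base=A(332,138,.046)
print(rl,rr,pl,pr,tip,base)
mid=(rl+rr)/2;pm=(pl+pr)/2
print('len',np.linalg.norm(rl-rr),np.linalg.norm(pl-pr),np.linalg.norm(mid-pm))
yaws=[np.arctan2(*(rl-rr)[::-1])-np.pi/2,np.arctan2(*(pl-pr)[::-1])-np.pi/2,np.arctan2(*(mid-pm)[::-1]),np.arctan2(*(mid-tip)[::-1])]
print(yaws);y=np.mean(yaws);u=np.array([np.cos(y),np.sin(y)])
print('grip est',mid-.121*u,pm-.022*u,tip+.0205*u)
E
```

```text
[ 0.55393837 -0.2081495 ] [ 0.52954731 -0.29479625] [ 0.46970355 -0.17506077] [ 0.43883408 -0.27717534] [ 0.41160172 -0.21436126] [ 0.44946113 -0.22398249]
len 0.09001435006075524 0.106678529909853 0.09107454372604747
[np.float64(-0.27439902976974784), np.float64(-0.2935676950300641), np.float64(-0.28212406312215876), np.float64(-0.277791238148957)]
grip est [ 0.42552125 -0.21780476] [ 0.43313761 -0.21999658] [ 0.43129216 -0.22006536]
```

```bash
python3 -c "
from h import *
go([.428,-.218,.1],-.28);go([.428,-.218,.013],-.28)"
```

```text
t 1.2 pos [ 0.4099 -0.1995  0.2311] q6 1.22 shift [0.0224, 0.0131, 0.1311] turn [0.0001, 0.0002, 0.0148] rows 2.7
t 1.2 pos [ 0.4099 -0.1995  0.2311] q6 1.22 shift [0.0224, 0.0131, 0.2181] turn [0.0001, 0.0002, 0.0148] rows 4.4
```

```bash
python3 -m jog '[[[0.0225,0.013,0.04],[0,0,0.015]],[[0.0225,0.013,0.085],[0,0,0.015]],[[0.0225,0.013,0.13],[0,0,0.015]],[[0.0225,0.013,0.17],[0,0,0.015]],[[0.0225,0.013,0.19],[0,0,0.015]]]' && python3 -c "
from h import *
go([.428,-.218,.013],-.28)"
```

```text
t: 1.7
tool_pos: [0.4242, -0.2197, 0.0368]
tool_rot: [-3.106, 0.449, 0.01]
contact_force: [-0.1, 1.1, 0.5]
opening: 0.0855
grip_force: 0.0
t 1.7 pos [ 0.4242 -0.2197  0.0368] q6 1.22 shift [0.0034, -0.0027, 0.0238] turn [-0.0019, 0.0067, -0.0073] rows 0.5
```

Down the rest of the way, then close gently.

```bash
python3 -m jog '[[[0.001,0,0.012],[0,0,0]],[[0.001,0,0.025],[0,0,0]],[[0.001,0,0.025],[0,0,0]]]' && python3 -m jog '[[[0,0,0],[0,0,0]],[[0,0,0],[0,0,0]],[[0,0,0],[0,0,0]],[[0,0,0],[0,0,0]],[[0,0,0],[0,0,0]]]' 0 30 && python3 -m jog '[[[0,0,0],[0,0,0]],[[0,0,0],[0,0,0]]]'; python3 -c "
from h import *
go([.428,-.218,.013],-.28)"
```

```text
t: 2.0
tool_pos: [0.4277, -0.2205, 0.0153]
tool_rot: [-3.109, 0.448, 0.003]
contact_force: [-1.1, 0.4, -0.2]
opening: 0.0854
grip_force: 0.0
t: 2.5
tool_pos: [0.4287, -0.2204, 0.0168]
tool_rot: [3.109, -0.446, 0.001]
contact_force: [0.9, -0.4, 1.7]
opening: 0.0124
grip_force: 0.9
t: 2.7
tool_pos: [0.4287, -0.2203, 0.0168]
tool_rot: [-3.11, 0.446, -0.001]
contact_force: [-0.4, 1.8, 3.9]
opening: 0.0096
grip_force: 29.5
t 2.7 pos [ 0.4287 -0.2203  0.0168] q6 1.23 shift [-0.0013, -0.002, 0.0038] turn [-0.0002, -0.0004, -0.0052] rows 0.1
```

```bash
python3 -c "
from h import *
go([.395,.047,.0165],-.05)"
```

```text
t 2.7 pos [ 0.4287 -0.2203  0.0168] q6 1.23 shift [-0.1076, -0.247, 0.0003] turn [-0.0001, -0.0005, -0.2352] rows 5.4
```

```bash
python3 -m jog '[[[-0.012,-0.025,0],[0,0,-0.02]],[[-0.026,-0.055,0],[0,0,-0.05]],[[-0.04,-0.09,0],[0,0,-0.08]],[[-0.055,-0.125,0],[0,0,-0.12]],[[-0.062,-0.145,0],[0,0,-0.14]]]' && python3 -c "
from h import *
go([.395,.047,.0165],-.05)"
```

```text
t: 3.2
tool_pos: [0.4097, -0.0625, 0.0167]
tool_rot: [3.132, -0.224, 0.002]
contact_force: [1.0, -1.6, -0.2]
opening: 0.0095
grip_force: 29.9
t 3.2 pos [ 0.4097 -0.0625  0.0167] q6 1.38 shift [-0.0301, -0.1063, 0.0] turn [0.0011, -0.0015, -0.0929] rows 2.2
```

```bash
python3 -m jog '[[[-0.008,-0.026,0],[0,0,-0.02]],[[-0.016,-0.055,0],[0,0,-0.05]],[[-0.024,-0.085,0],[0,0,-0.08]],[[-0.030,-0.106,0],[0,0,-0.093]],[[-0.030,-0.106,0],[0,0,-0.093]]]' && python3 -c "
from h import *
go([.395,.047,.0165],-.05)
o=ctrl.get_obs();np.save('pics/p2.npy',[o['tool_pos'],o['tool_rot']]);save('wrist','w2')"
```

```text
t: 3.7
tool_pos: [0.3954, 0.0475, 0.0167]
tool_rot: [-3.139, 0.077, -0.001]
contact_force: [-0.7, 1.5, 0.6]
opening: 0.0093
grip_force: 30.1
t 3.7 pos [0.3954 0.0475 0.0167] q6 1.55 shift [-0.0004, 0.0005, 0.0002] turn [-0.0012, -0.0009, 0.0013] rows 0.0
```

View pics/w2.png

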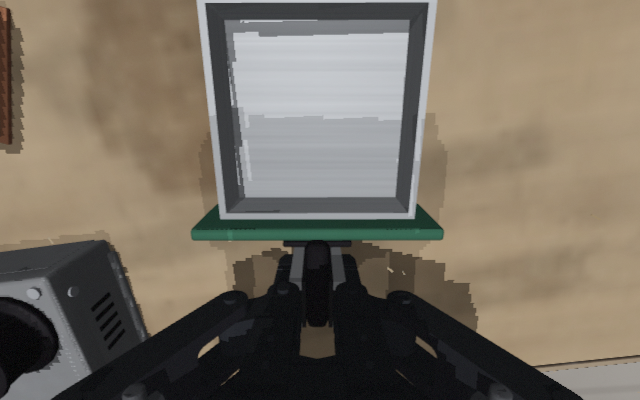

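The tray sits square in the grip, with the front panel spanning columns 192–442, but the unit is out of view. I'll release, rise, and look at the tray and bay front together.

```bash
python3 -m jog '[[[0,0,0],[0,0,0]],[[0,0,0],[0,0,0]],[[0,0,0],[0,0,0]],[[0,0,0],[0,0,0]],[[0,0,0],[0,0,0]]]' 1 && python3 -m jog '[[[0,0,-0.045],[0,0,0]],[[0.01,0,-0.09],[0,0,0]],[[0.04,0,-0.13],[0,0,0]],[[0.07,0,-0.17],[0,0,0]],[[0.09,0,-0.21],[0,0,0]]]' && python3 -m jog '[[[0.005,0,-0.045],[0,0,0]],[[0.005,0,-0.045],[0,0,0]],[[0.005,0,-0.045],[0,0,0]]]' &&  python3 -c "
from h import *
o=ctrl.get_obs();np.save('pics/p3.npy',[o['tool_pos'],o['tool_rot']]);save('wrist','w3')"
```

```text
t: 4.25
tool_pos: [0.3953, 0.0451, 0.0162]
tool_rot: [3.14, -0.083, -0.0]
contact_force: [0.2, -0.3, -0.9]
opening: 0.0809
grip_force: 0.0
t: 4.75
tool_pos: [0.4865, 0.0405, 0.2281]
tool_rot: [3.14, -0.083, 0.001]
contact_force: [-0.6, -0.2, -1.3]
opening: 0.0855
grip_force: 0.0
t: 5.05
tool_pos: [0.491, 0.0403, 0.2727]
tool_rot: [3.14, -0.082, 0.004]
contact_force: [0.1, -0.5, 0.1]
opening: 0.0856
grip_force: 0.0
```

View pics/w3.png

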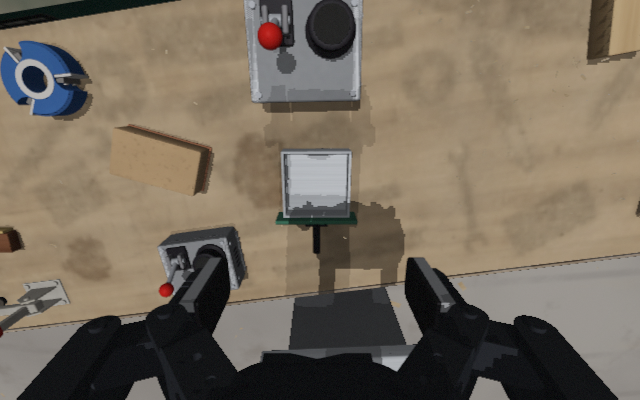

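The unit's front edge is at row ~103, columns 250–360. The tray is at columns 281–352, rows 149–222, and the ball is at (271,36), so the lever leans to the front (off). I'll enlarge the edges.

```bash
python3 - <<'E'
from h import *
a=cv2.imread('pics/w3.png')
f=lambda u,v,w,h,s:cv2.resize(a[v:v+h,u:u+w],(w*s,h*s),interpolation=cv2.INTER_CUBIC)
A=f(240,75,130,40,6);B=f(240,140,130,60,6);
cv2.imwrite('pics/c2.png',np.vstack([A,B]))
E
```

```text
(no output)
```

View pics/c2.png

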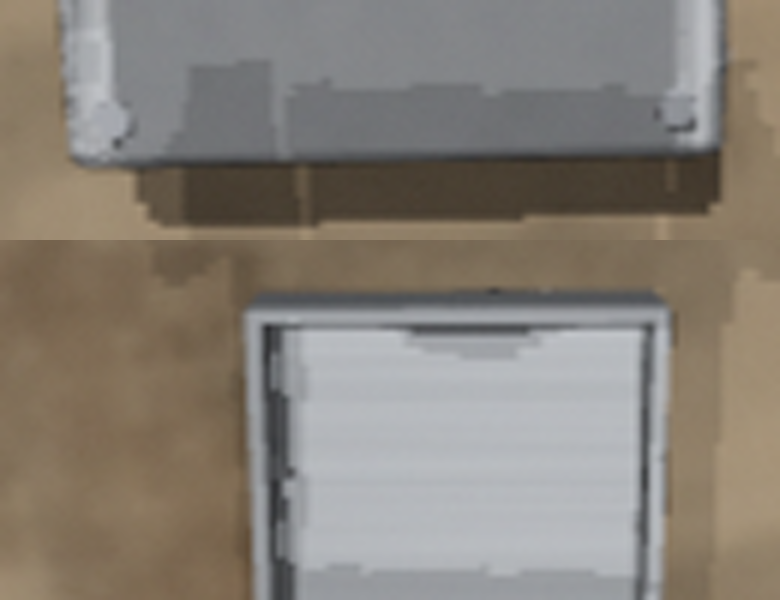

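```bash
python3 - <<'E'
from h import *
d=load('w3');p=np.load('pics/p3.npy')
A=lambda u,v,z:atz(d,u,v,z,p)[:2]
fl,fr=A(252,102.2,.054),A(360,100.3,.054);rl,rr=A(280.8,151,.028),A(351.3,150.7,.028)
pl,pr=A(276.5,219,.04),A(356.5,217.5,.04)
Y=lambda a,b:np.arctan2(*(a-b)[::-1])-np.pi/2
print('unit',fl,fr,np.linalg.norm(fl-fr),Y(fl,fr),(fl+fr)/2)
sl,sr=A(250.8,75,.054),A(361,75,.054);print('sides',np.arctan2(*(sl-fl)[::-1]),np.arctan2(*(sr-fr)[::-1]))
print('tray rear',(rl+rr)/2,np.linalg.norm(rl-rr),Y(rl,rr),'panel',(pl+pr)/2,Y(pl,pr))
print('tool yaw',cv2.Rodrigues(p[1])[0][:2,0])
b=A(271,36,.117);print('ball',b)
E
```

```text
unit [0.57618594 0.10954181] [ 0.57170397 -0.01264562] 0.12226960846885546 -0.036664646609311013 [0.57394495 0.0484481 ]
sides -0.0717971385737538 -0.0520344634293061
tray rear [0.51374575 0.04033806] 0.08975437507424067 -0.049221779440431046 panel [0.42674564 0.04447559] -0.03358065870690008
tool yaw [ 0.99861913 -0.0524638 ]
ball [0.62920009 0.07357219]
```

```bash
python3 -c "
from h import *
go([.395,.046,.0165],-.05)"
```

```text
t 5.1 pos [0.49   0.0404 0.2708] q6 1.55 shift [-0.095, -0.0006, 0.2544] turn [0.0, 0.0006, -0.0024] rows 5.4
```

```bash
python3 -m jog '[[[-0.03,0,0.035],[0,0,0]],[[-0.06,0,0.075],[0,0,0]],[[-0.09,0,0.11],[0,0,0]],[[-0.095,0,0.15],[0,0,0]],[[-0.095,0,0.19],[0,0,0]]]' && python3 -m jog '[[[0,0,0.03],[0,0,0]],[[0,0,0.055],[0,0,0]],[[0,0,0.064],[0,0,0]],[[0,0,0.064],[0,0,0]]]' && python3 -m jog '[[[0,0,0],[0,0,0]],[[0,0,0],[0,0,0]],[[0,0,0],[0,0,0]],[[0,0,0],[0,0,0]],[[0,0,0],[0,0,0]]]' 0 30 && python3 -m jog '[[[0,0,0],[0,0,0]],[[0,0,0],[0,0,0]]]'; python3 -c "
from h import *
go([.41,.0566,.0165],-.05)"
```

```text
t: 5.6
tool_pos: [0.3926, 0.0457, 0.0779]
tool_rot: [-3.14, 0.082, 0.003]
contact_force: [1.4, -0.2, 0.8]
opening: 0.0853
grip_force: 0.0
t: 6.0
tool_pos: [0.3927, 0.0456, 0.0149]
tool_rot: [-3.14, 0.082, 0.009]
contact_force: [0.4, 0.7, 0.2]
opening: 0.0853
grip_force: 0.0
t: 6.5
tool_pos: [0.3958, 0.0455, 0.0179]
tool_rot: [3.14, -0.082, 0.002]
contact_force: [0.0, -0.0, -0.1]
opening: 0.0123
grip_force: 0.0
t: 6.7
tool_pos: [0.3959, 0.0456, 0.0179]
tool_rot: [-3.14, 0.082, -0.001]
contact_force: [-1.4, 0.5, 3.7]
opening: 0.0095
grip_force: 34.2
t 6.7 pos [0.3959 0.0456 0.0179] q6 1.55 shift [0.0136, -0.0118, 0.0014] turn [-0.0002, -0.0009, -0.0023] rows 0.4
```

```bash
python3 -m jog '[[[0.005,-0.004,0],[0,0,0]],[[0.015,-0.008,0],[0,0,0]],[[0.025,-0.0118,0],[0,0,0]],[[0.035,-0.0118,0],[0,0,0]],[[0.045,-0.0118,0],[0,0,0]]]' && python3 -c "
from h import *
go([.5455,.0498,.0175],-.05)"
```

```text
t: 7.2
tool_pos: [0.4397, 0.0552, 0.0179]
tool_rot: [3.14, -0.081, -0.009]
contact_force: [-13.3, 0.6, 16.3]
opening: 0.0095
grip_force: 36.1
t 7.2 pos [0.4397 0.0552 0.0179] q6 1.58 shift [0.106, -0.0001, -0.0002] turn [0.0002, 0.0058, -0.0017] rows 2.1
```

```bash
python3 -m jog '[[[0,0,-0.0005],[0,0,0]],[[0,0,-0.0005],[0,0,0]]]'; python3 -c "
from h import *
go([.5455,.0498,.0175],-.05);crop;save('scene','s2');crop('s2',240,165,400,265,5,'c3')"
```

```text
t: 7.4
tool_pos: [0.4414, 0.0549, 0.0179]
tool_rot: [3.14, -0.082, 0.002]
contact_force: [0.6, 0.3, 0.8]
opening: 0.0096
grip_force: 33.8
t 7.4 pos [0.4414 0.0549 0.0179] q6 1.58 shift [0.1042, -0.0003, 0.0005] turn [0.0001, -0.0011, -0.0021] rows 2.1
```

View pics/c3.png

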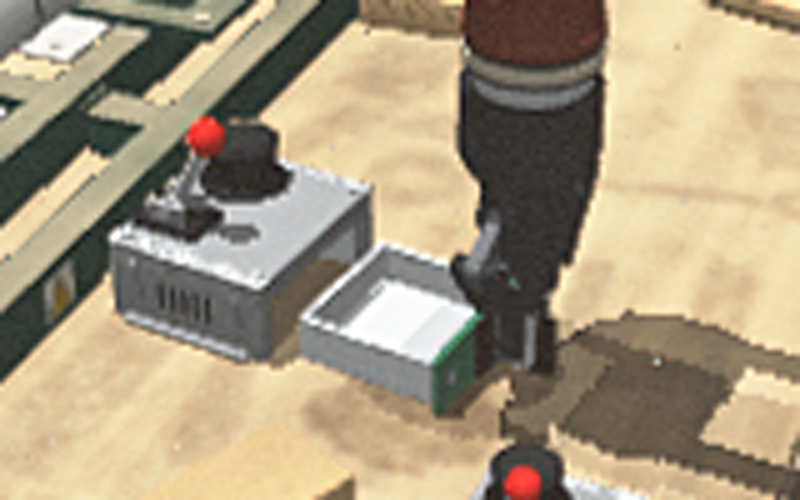

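The tray stands just in front of the mouth, lined up, and the force was only transient. I'll slide it in gradually.

```bash
python3 -m jog '[[[0.01,0,0],[0,0,0]],[[0.02,0,0],[0,0,0]],[[0.03,0,0],[0,0,0]],[[0.04,0,0],[0,0,0]],[[0.045,0,0],[0,0,0]]]'; python3 -c "
from h import *
go([.5455,.0498,.0175],-.05)"
```

```text
t: 7.95
tool_pos: [0.485, 0.0526, 0.0178]
tool_rot: [3.141, -0.082, -0.006]
contact_force: [-12.0, 0.5, 15.8]
opening: 0.009
grip_force: 36.1
t 7.95 pos [0.485  0.0526 0.0178] q6 1.58 shift [0.0606, -0.0003, 0.0] turn [0.0001, 0.0036, -0.0021] rows 1.2
```

```bash
python3 -m jog '[[[0.008,0,0],[0,0,0]],[[0.016,0,0],[0,0,0]],[[0.024,0,0],[0,0,0]],[[0.032,0,0],[0,0,0]],[[0.040,0,0],[0,0,0]]]'; python3 -c "
from h import *
go([.5455,.0498,.0175],-.05)"
```

```text
t: 8.45
tool_pos: [0.5238, 0.0509, 0.0178]
tool_rot: [-3.14, 0.081, 0.009]
contact_force: [-10.2, 1.8, 11.1]
opening: 0.0095
grip_force: 35.5
t 8.45 pos [0.5238 0.0509 0.0178] q6 1.58 shift [0.0217, -0.0001, 0.0002] turn [-0.0003, 0.0059, -0.0019] rows 0.4
```

Through the guides with no jam. Now the last 20 mm until the panel stops it.

```bash
python3 -m jog '[[[0.006,0,0],[0,0,0]],[[0.011,0,0],[0,0,0]],[[0.015,0,0],[0,0,0]],[[0.018,0,0],[0,0,0]],[[0.020,0,0],[0,0,0]]]';python3 -m jog '[[[0.0015,0,0],[0,0,0]],[[0.003,0,0],[0,0,0]],[[0.003,0,0],[0,0,0]]]'
```

```text
t: 8.95
tool_pos: [0.5435, 0.0501, 0.0178]
tool_rot: [-3.14, 0.081, 0.01]
contact_force: [-10.1, 1.7, 10.6]
opening: 0.0095
grip_force: 35.5
t: 9.25
tool_pos: [0.5451, 0.05, 0.0178]
tool_rot: [-3.14, 0.081, 0.016]
contact_force: [-15.5, 1.4, 15.8]
opening: 0.0094
grip_force: 36.2
```

```bash
python3 -m jog '[[[0.0015,0,0],[0,0,0]],[[0.003,0,0],[0,0,0]],[[0.003,0,0],[0,0,0]]]'; python3 -c "
from h import *
save('scene','s3');crop('s3',250,175,330,235,8,'c4')"
```

```text
t: 9.55
tool_pos: [0.5455, 0.0498, 0.0177]
tool_rot: [3.14, -0.079, -0.027]
contact_force: [-25.5, 1.7, 23.9]
opening: 0.0095
grip_force: 37.9
```

View pics/c4.png

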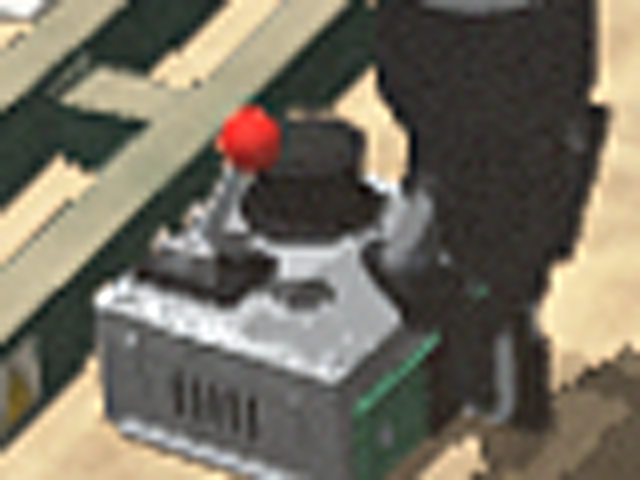

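The green front is flush against the unit and forward motion has stopped at the stop. I'll relax the push, open and rise.

```bash
python3 -m jog '[[[-0.002,0,0],[0,0,0]],[[-0.004,0,0],[0,0,0]],[[-0.004,0,0],[0,0,0]]]'; python3 -m jog '[[[0,0,0],[0,0,0]],[[0,0,0],[0,0,0]],[[0,0,0],[0,0,0]],[[0,0,0],[0,0,0]],[[0,0,0],[0,0,0]]]' 1;  python3 -m jog '[[[0,0,-0.03],[0,0,0]],[[0,0,-0.06],[0,0,0]],[[0,0,-0.1],[0,0,0]],[[0,0,-0.14],[0,0,0]],[[0,0,-0.17],[0,0,0]]]'; python3 -c "
from h import *
go([.588,.0757,.16],-.05);go([.588,.0757,.108],-.05);save('wrist','w4')"
```

```text
t: 9.9
tool_pos: [0.5455, 0.0498, 0.0176]
tool_rot: [-3.14, 0.08, 0.008]
contact_force: [-8.0, 1.9, 7.2]
opening: 0.0098
grip_force: 35.5
t: 10.4
tool_pos: [0.5478, 0.0493, 0.0177]
tool_rot: [-3.14, 0.082, 0.0]
contact_force: [-0.5, -1.2, -0.8]
opening: 0.0808
grip_force: 0.0
t: 10.9
tool_pos: [0.5485, 0.0493, 0.1909]
tool_rot: [3.14, -0.082, 0.005]
contact_force: [0.9, 0.0, -0.0]
opening: 0.0851
grip_force: 0.0
t 10.9 pos [0.5485 0.0493 0.1909] q6 1.58 shift [0.0379, -0.0284, 0.031] turn [0.0, -0.0031, -0.0022] rows 1.1
t 10.9 pos [0.5485 0.0493 0.1909] q6 1.58 shift [0.0378, -0.0284, 0.083] turn [0.0, -0.0031, -0.0022] rows 1.9
```

```bash
python3 -m jog '[[[0.01,-0.01,0],[0,0,0]],[[0.02,-0.02,0],[0,0,0]],[[0.038,-0.028,0],[0,0,0]],[[0.038,-0.028,0],[0,0,0]],[[0.038,-0.028,0],[0,0,0]]]' 0 20;  python3 -m jog '[[[0,0,0],[0,0,0]],[[0,0,0.025],[0,0,0]],[[0,0,0.05],[0,0,0]],[[0,0,0.075],[0,0,0]],[[0,0,0.083],[0,0,0]]]'; python3 -c "
from h import *
go([.640,.0732,.108],-.05)"
```

```text
t: 11.45
tool_pos: [0.5865, 0.0758, 0.1855]
tool_rot: [3.14, -0.081, -0.006]
contact_force: [-0.5, -0.2, 0.7]
opening: 0.0123
grip_force: 0.0
t: 11.95
tool_pos: [0.5845, 0.0751, 0.1012]
tool_rot: [3.14, -0.083, -0.01]
contact_force: [-1.0, -0.2, -0.2]
opening: -0.0001
grip_force: 0.0
t 11.95 pos [0.5845 0.0751 0.1012] q6 1.62 shift [0.0555, -0.001, -0.0071] turn [0.0003, 0.0061, -0.0026] rows 1.1
```

```bash
python3 -m jog '[[[0.008,0,-0.003],[0,0,0]],[[0.018,0,-0.005],[0,0,0]],[[0.028,0,-0.005],[0,0,0]],[[0.038,0,-0.005],[0,0,0]],[[0.048,0,-0.005],[0,0,0]]]';  python3 -m jog '[[[0.009,0,0],[0,0,0]],[[0.015,0,0],[0,0,0]],[[0.015,0,0],[0,0,0]],[[0,0,0],[0,0,0]],[[-0.02,0,0],[0,0,0]]]'; python3 -m jog '[[[-0.02,0,-0.03],[0,0,0]],[[-0.04,0,-0.06],[0,0,0]],[[-0.08,0,-0.09],[0,0,0]],[[-0.12,0,-0.12],[0,0,0]],[[-0.12,0,-0.12],[0,0,0]]]'; python3 -c "
from h import *
save('scene','s4');crop('s4',250,175,330,235,8,'c5')"
```

```text
t: 12.45
tool_pos: [0.6369, 0.0727, 0.1109]
tool_rot: [3.14, -0.082, 0.003]
contact_force: [0.1, 0.5, 0.1]
opening: -0.0003
grip_force: 0.0
t: 12.95
tool_pos: [0.615, 0.0738, 0.1097]
tool_rot: [-3.14, 0.082, 0.0]
contact_force: [-0.5, -0.4, -0.0]
opening: 0.0002
grip_force: 0.0
t: 13.45
tool_pos: [0.4946, 0.0807, 0.236]
tool_rot: [-3.14, 0.08, -0.016]
contact_force: [0.8, -0.6, 1.0]
opening: -0.0002
grip_force: 0.0
```

View pics/c5.png

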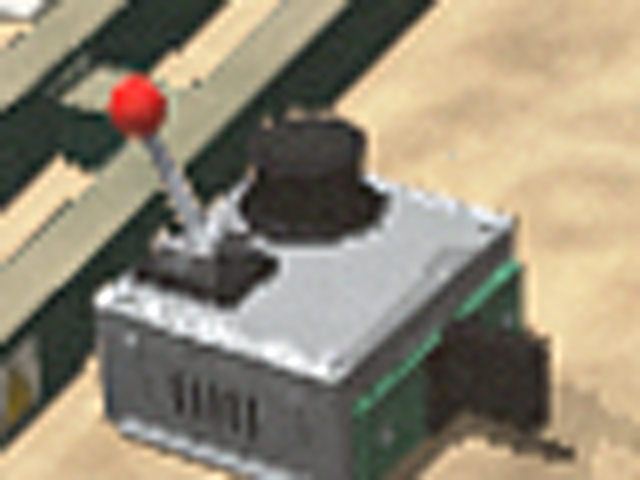

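The lever leans to the rear with the ball at about scene (267,188), and the green front is flush. A quick numeric check, then I'll hand in.

```bash
python3 -c "
from h import *
d=load('s4');o=np.array([.6264,.0458,0]);f=lambda x,y,z:np.round(proj(d,o+np.array([x*.9988+y*.05,-x*.05+y*.9988,z])),1)
print('ball on',f(.05,.028,.1165),'seen',250+138/8,175+104/8)
print('panel outer top L,R',f(-.0585,.055,.04),f(-.0585,-.055,.04),'seen',250+356/8,175+412/8,250+522/8,175+263/8)
m=cv2.absdiff(cv2.imread('pics/s4.png'),cv2.imread('pics/s0.png'))
for n,(u,v) in dict(cork=(287,270),cutter=(220,288),bit=(330,165)).items(): print(n,m[v-12:v+12,u-18:u+18].mean())
print(job.finish_job())"
```

```text
ball on [266.8 187.9] seen 267.25 188.0
panel outer top L,R [294.4 225.7] [315.  207.2] seen 294.5 226.5 315.25 207.875
cork 2.373456790123457
cutter 2.544753086419753
bit 17.515432098765434
the job is handed in; nothing more can be done
None
```

The tray is fully home in the larger filter unit with its green front shut against it, the switch lever was then thrown to on, and the job was handed in at about 13.5 s. The cork block and blue cutter look unmoved; the bit block area differed between the before and after images, which I did not follow up, though the arm never went near it.

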